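Put up the offcut rack, stack the boards in its corner and weigh them down

ROBOT

A 6-joint arm with a two-finger parallel gripper is mounted at the origin on the work surface. World frame = base frame: x ahead of the robot, y to its left, z up, the work surface at z = 0. Lengths are in mm, angles in rad, forces in N, time in s.
With the tool pointing down it reaches from about 350 to 1000 mm from the base axis. Payload 7.1 kg.
Tool frame: the origin (TCP) lies midway between the tips of the shut fingers; the grasp point (between the pads) lies 19 mm behind it; z points along the fingers, y is the line along which they close (so a half turn about z gives the same grasp; the last joint's range is limited). The gripper opens to 85 mm and grips with 20 to 120 N. Pads are 22 mm wide; open, the fingers measure 114 mm over their backs; the gripper's body (76 mm by 85 mm) begins 54 mm behind the grasp point. The pads swing forward as they close: fully open they stand 13 mm farther back than shut.
Start: joints at [-1.127, 0.423, 1.63, -0, 1.089, -0.019], TCP at [279.049, -559.229, 231.319] pointing down, gripper open.
Joint ranges: [-3, 3], [-0.9, 2.11], [0.09, 2.58], [-1.31, 4.45], [0.11, 2.69], [-2.54, 2.54]. Speed limits (rad/s): [2.39, 2.39, 3.01, 3.14, 3.14, 3.14].

INTERFACE

Orientations are given as a rotation vector (axis times angle).
In Python, from bench import r gives the robot as it stands.
- The arm moves only by the tool drive_tool, never from a script. Its argument "plan" is a list of rows, each a list of 3 entries, a list of its own where there are three numbers: the shift along the world's x, y, z each as a share of 30 mm, from -1 to 1, then the turn about the world's z as a share of 5 degrees, from -1 to 1, then the closure, from 0 (fully open) to 1 (shut). In form: [[[x, y, z], twist, grip], ...]. A call has 1 to 12 rows; each row shifts and turns the commanded pose from where the row before left it; what a row does not reach is not made up. A row lasts 1/8 s, in which the tool goes at most 62.5 mm and 10.7 degrees, less where a joint would pass 70% of its speed; a pose out of reach is approached as far as the arm can. A call with a number of a shift or a turn outside -1 to 1 is refused whole. A call with a gripper value outside its range is refused whole. The fingers move at their own pace and stop on an object; "newtons" is the grip in N (left out, the last holds). Time passes only in rows, so rows that do not move let the fingers close. It gives the time, the measured TCP pose, the force, the opening and the grip force at its end, in the units of the state.
- r.state(): the state, without advancing time (a new reading comes with each control period).
- r.capture(name): name is "scene" or "side" or "wrist"; returns a dict with "pixels" (420x560x3 uint8, red, green, blue), "z_map" (420x560 float32, mm along the optical axis (not along the pixel's ray), 0 where there is no reading), "vertical_fov" (degrees; the focal length in pixels is half the picture's height over the tangent of half this angle, whatever the lens; pixels are square), "cx", "cy" (the principal point, pixels), "distortion" ([k1, k2, p1, p2, k3] as OpenCV has them; the pictures are not rectified), "world_from_camera" (4x4, takes a point from camera to world coordinates); the wrist camera has in their place "T_tool_cam" (4x4, takes a point from camera to tool coordinates, whose origin is the TCP and whose axes are the flange's). Camera axes: x right, y up, looking along -z (the intrinsics and any distortion apply to the point x, -y, -z); pixel columns grow to the right and rows downward; lengths in mm; the calibration is good to about 2 mm. A picture is of the moment at which its call begins: read the wrist's pose just before it.
- r.sign_off(): hands the job in; it is judged then, once.
Trained networks look in the newest picture that a camera, given by its name, has taken for a name from the list of things; names that differ only in an ending like _2 or _b are one class to them, and where a whole thing is asked for, a point or a joint stands for the part that bears it (a point fixed in the world has none). Each returns a list of dicts, best first, with "score" (0 to 1); they miss things now and then, are a little off and sometimes report something else, mostly with a low value. They report only what shows in the picture. A call takes as long as a camera call. They do not tell look-alikes from the thing itself.
- r.spot_in(camera, query): "bbox" ([centre column, centre row, width, height] in pixels, round what is visible of it).
The state is a dict: "clock": time; "joint_pos": joint angles; "qvel": joint speeds; "tau": joint torques, N m; "ee_pos": TCP position; "eef_rot": TCP orientation; "force": force on the tool from outside, world axes, zero at the start; "moment": the same for the moment, N m; "grip_width": finger opening in mm; "finger_force": force on a finger pad.
Only numpy, scipy, OpenCV 4.12 (cv2) and the standard library are available. Lean on these libraries where they do the work, as an engineer would, in place of code of your own. Each camera call takes 0.05 s, during which the arm holds its last target. There are 200 camera calls.

TASK

Put up the bench's little offcut rack: hook the two loose steel arms into the slotted uprights, one on each upright, and push each one down until its lock springs shut over the tabs. Then stack every board lying on the bench flat across the two arms, one on top of another, each pushed square and flush into the corner: long edge back against the uprights, end against the end stop. Last, set the painted half brick on top of the stack, lengthwise along it and about at its middle, as a weight, and leave the other things on the bench where they are.

Things in the scene. Friction and masses are not known exactly. Their poses are not given: they have to be found in the camera images.
- rack: Fixed dark steel rack. Origin on the bench, midway between its uprights, in the plane of their front faces; -x points out of the front faces (roughly to the robot), y along the rack, z up. Left upright centred at y=+70 mm, right at y=-70: plates 64 mm wide, 6 thick (x 0 to 6), 175 high, 40 mm deep flanges behind, a 76 mm open gap between them. 10 mm high foot behind the front plane.
- slots_left (a point): Middle of the left upright's pair of slots, on its front face, 120.5 mm above the bench; axes as the rack's. Two slots side by side right through the 6 mm plate, each 14 mm wide and 37 mm high (102 to 139 mm above the bench), centred 12 mm either side of this point. A sprung locking bar closes their upper part (115 to 138 mm above the bench) from behind.
- slots_right (a point): The same for the right upright.
- corner (a point): Corner the boards go into: where the uprights' front plane (x=0) meets the inner face (y=-115 mm) of the end stop, 120 mm above the bench; axes as the rack's. The stop is a 6 mm plate at the right (-y) end of the rack, standing 40 mm out from the front plane, 100 to 165 mm above the bench.
- seat_left (a point): Fixed point 65 mm in front of the left upright's face, 90 mm above the bench: where the centre of an arm lies when fully home and locked there; axes as the rack's. To hook: arm level and square, its centre 15 to 26 mm (best 20) above this, push +x till its end face meets the upright, against the lock's spring, then push straight down (10 to 20 N) till home. 3 mm play sideways.
- seat_right (a point): The same for the right upright.
- lock_left (a joint): Slide of the left upright's locking bar, m: 0 = sprung fully forward (slots empty, or arm locked); pushed back up to about 0.015 by the tabs of an arm in the slots but not fully down; springs back under 0.002 once the arm is fully down. Pushing it back takes about 2 N at first, 6 N at 15 mm.
- lock_right (a joint): The same for the right upright.
- bracket_a_mid (a point): Centre of a loose steel arm (two alike, fit either upright): beam 130 long (x) x 40 wide (y) x 60 mm high (z), 0.2-0.4 kg, standing on the bench. Two tabs side by side on its +x end face (65 mm out), at y=+-12 mm, 8 wide: neck 12 to 23 mm above this point reaching 13 mm out, hook lip under it down to 3 mm below this point, reaching 16 mm out. Top face, home: 120 mm above the bench.
- bracket_b_mid (a point): The other arm, the same.
- board_1_mid (a point): Centre of a wooden board 220 long (x) x 56 wide (y) x 22 mm thick (z), 0.12-0.24 kg, lying flat; all alike, either way round fits; may be absent. In place its centre is at rack x=-28, y=-5 mm and 131, 153 or 175 mm above the bench (1st, 2nd, 3rd in the stack). Held across its width at the middle, the rear finger passes through the gap between the uprights.
- board_2_mid (a point): Centre of a wooden board 220 long (x) x 56 wide (y) x 22 mm thick (z), 0.12-0.24 kg, lying flat; all alike, either way round fits; may be absent. In place its centre is at rack x=-28, y=-5 mm and 131, 153 or 175 mm above the bench (1st, 2nd, 3rd in the stack). Held across its width at the middle, the rear finger passes through the gap between the uprights.
- board_3_mid (a point): Centre of a wooden board 220 long (x) x 56 wide (y) x 22 mm thick (z), 0.12-0.24 kg, lying flat; all alike, either way round fits; may be absent. In place its centre is at rack x=-28, y=-5 mm and 131, 153 or 175 mm above the bench (1st, 2nd, 3rd in the stack). Held across its width at the middle, the rear finger passes through the gap between the uprights.
- brick_mid (a point): Centre of a painted half brick used as a weight, 100 long (x) x 55 wide (y) x 60 mm high (z), 0.5-0.9 kg, standing on the bench.
- glue: Bystander: yellow glue bottle, 60 mm across, 170 mm high, upright; origin under its middle.
- tape_measure: Bystander: tape measure about 80 x 42 x 70 mm high; origin under its middle.
- sanding_block: Bystander: cork sanding block 102 x 62 x 32 mm high; origin under its middle.
- tape_roll: Bystander: roll of tape lying flat, 100 mm across, 25 mm high; origin under its middle.
- marker: Bystander: white marker standing on end, 20 mm across, 130 mm high; origin under its foot.
Things that resemble listed ones, but are neither listed nor needed, are in the scene too. What is shaped like the part that bears board_1_mid but red is not meant.

How it is judged (in metres and radians):
On the way:
1. both arms are fully home in the uprights, one on each, and their locks have sprung shut ((((distance between bracket_a_mid and seat_left below 0.007 m and angle between the x axis of bracket_a_mid and the x axis of rack, either way round below 0.06 rad) and (distance between bracket_b_mid and seat_right below 0.007 m and angle between the x axis of bracket_b_mid and the x axis of rack, either way round below 0.06 rad)) or ((distance between bracket_a_mid and seat_right below 0.007 m and angle between the x axis of bracket_a_mid and the x axis of rack, either way round below 0.06 rad) and (distance between bracket_b_mid and seat_left below 0.007 m and angle between the x axis of bracket_b_mid and the x axis of rack, either way round below 0.06 rad))) and value of joint each of lock_left, lock_right below 0.004 m), for 0.3 s.
At the end, for the whole second after the job is handed in: Both arms home, one per upright (7 mm, 0.06 rad), locks within 4 mm of fully forward; every board flat in the stack on the arms, within 5 mm of flush along and across the rack, square within 0.035 rad; the brick upright on the stack, centred within 30 mm along and 20 mm across, within 0.3 rad (all of step 1 and x of board_1_mid in the frame of rack between -0.033 and -0.023 m and y of board_1_mid in the frame of rack between -0.01 and 0 m and angle between the x axis of each of board_1_mid, board_2_mid, board_3_mid and the y axis of rack, either way round below 0.035 rad and z of each of board_1_mid, board_2_mid, board_3_mid in the frame of rack above 0.124 m and angle between the z axis of each of board_1_mid, board_2_mid, board_3_mid and the z axis of rack, either way round below 0.06 rad and x of board_2_mid in the frame of rack between -0.033 and -0.023 m and y of board_2_mid in the frame of rack between -0.01 and 0 m and x of board_3_mid in the frame of rack between -0.033 and -0.023 m and y of board_3_mid in the frame of rack between -0.01 and 0 m and x of brick_mid in the frame of rack between -0.048 and -0.008 m and y of brick_mid in the frame of rack between -0.035 and 0.025 m and z of brick_mid in the frame of rack above 0.186 m and angle between brick_mid's own z axis and vertical below 0.08 rad and angle between the x axis of brick_mid and the y axis of rack, either way round below 0.3 rad and z of each of board_1_mid, board_2_mid, board_3_mid in the frame of brick_mid below -0.03 m); the robot touches nothing.
It fails at once if a bystander is shoved more than 6 cm or tipped over (distance of any of glue, tape_measure, sanding_block, tape_roll, marker from where it was at the start of the episode above 0.06 m or angle between any of glue, tape_measure, sanding_block, tape_roll, marker's own z axis and vertical above 0.6 rad).
Of board_1, board_2, board_3 only 2 to 3 are there at a start; the rules pass over those that are not, and their reading is None.
At some moment in a run one of brick, bracket_a, bracket_b may be knocked a few centimetres aside while the robot is not near it.
It also fails if it takes over 208 s, if anything falls off the work surface, if the arm or the gripper's body presses on something with over 40 N, if the wrist force passes 120 N, or if a joint passes its speed limit or range.

## Working session

There is one attempt and no reset: what is moved stays moved. The work goes in short steps, Python scripts to look and compute and a tool call to move; the robot and the scene stay as the last step left them, time stands still between calls to the robot, and variables do not carry over. Pictures are saved under pics/ and viewed, at most 14 in all, crops included, and the job is handed in when it is done.

Besides the shell and the picture viewer there is one more tool, called after "Request:" as a command line: name --argument value ..., lists and objects as JSON in quotes. drive_tool: Moves the arm, as the interface text tells. Its arguments: {"type":"object","properties":{"plan":{"type":"array","items":{"type":"array"}},"newtons":{"type":"number"}},"required":["plan"]}

```bash
mkdir -p pics; cat > h.py <<'E'
import numpy as np,cv2
from bench import r
def K(c):
    f=c["pixels"].shape[0]/2/np.tan(np.radians(c["vertical_fov"])/2)
    return np.array([[f,0,c["cx"]],[0,f,c["cy"]],[0,0,1.]])
def cloud(name):
    s=r.state(); c=r.capture(name); h,w=c["z_map"].shape
    u,v=np.meshgrid(np.arange(w),np.arange(h))
    p=cv2.undistortPoints(np.stack([u,v],-1).reshape(-1,1,2).astype(np.float64),K(c),np.array(c["distortion"],float)).reshape(h,w,2)
    z=c["z_map"].astype(float)
    P=np.stack([p[...,0]*z,-p[...,1]*z,-z,np.ones_like(z)],-1)
    if "world_from_camera" in c: T=np.array(c["world_from_camera"])
    else:
        Tt=np.eye(4);Tt[:3,:3]=cv2.Rodrigues(np.array(s["eef_rot"],float))[0];Tt[:3,3]=s["ee_pos"]
        T=Tt@np.array(c["T_tool_cam"])
    W=(P@T.T)[...,:3]; W[z<=0]=np.nan
    return c,W
def save(c,n): cv2.imwrite("pics/"+n+".png",c["pixels"][...,::-1])
E
python3 - <<'E'
from h import *
print(r.state())
for n in("scene","side"):
    c,W=cloud(n); save(c,n+"0"); np.save(n+"0.npy",W)
    print(n,np.array(c["world_from_camera"])[:3,3])
    for q in("rack","bracket_a_mid","board_1_mid","brick_mid","glue","tape_measure","sanding_block","tape_roll","marker"):
        for d in r.spot_in(n,q)[:5]:
            b=d["bbox"]; x,y,w,h=b
            R=W[int(max(0,y-h/4)):int(y+h/4)+1,int(max(0,x-w/4)):int(x+w/4)+1].reshape(-1,3)
            print(q,round(d["score"],2),np.round(b).astype(int),np.round(np.nanmedian(R,0)))
E
```

```text
{'clock': 0.0, 'joint_pos': array([-1.12701756e+00,  4.23852253e-01,  1.63071969e+00, -2.28195173e-05,
        1.08860212e+00, -1.89988058e-02]), 'qvel': array([ 4.90398123e-04,  1.21477808e-03,  1.77910629e-04,  1.47350630e-03,
        2.43971037e-04, -8.13056876e-06]), 'tau': array([-2.65105125e-03, -5.57386637e+01, -2.81740987e+01, -3.01201699e-04,
        7.24730824e-03,  5.33340369e-06]), 'ee_pos': array([ 278.79734577, -558.73990132,  230.52690417]), 'eef_rot': array([-3.05636118e+00, -7.20122574e-01,  5.54394598e-04]), 'force': array([ 0.09735381, -0.00704031,  0.59170948]), 'moment': array([ 0.02109489, -0.01636831,  0.01563657]), 'finger_force': 0.0, 'grip_width': 85.43707408375067}
scene [1104.01939499 -879.30506595 1197.18027578]
rack 0.79 [329 225  74  96] [726.  35.  12.]
rack 0.48 [292 172  51  17] [468. 223.  20.]
rack 0.19 [185 322  42  38] [ 549. -498.   31.]
bracket_a_mid 0.76 [296 149  35  13] [416. 339.  34.]
board_1_mid 0.81 [246 205  13  49] [420. -18.  20.]
board_1_mid 0.6 [291 172  51  16] [469. 221.  20.]
board_1_mid 0.17 [328 225  72  96] [726.  26.  13.]
br
[... 262 characters left out ...]
e_roll 0.6 [346 188  12  22] [686. 273.  19.]
tape_roll 0.35 [294 146  32  15] [412. 337.  47.]
marker 0.41 [343 158   5  24] [620. 357.  67.]
side [-176.69272658  727.74179841  746.15011379]
rack 0.62 [232 200  98  83] [691.  71.  75.]
bracket_a_mid 0.83 [218 322  67  42] [383. 365.  51.]
board_1_mid 0.82 [244 287  90  38] [454. 235.  21.]
brick_mid 0.65 [354 182  29  28] [ 559. -338.   53.]
brick_mid 0.53 [225 196   9   9] [678. 104. 124.]
glue 0.93 [130 300  34  72] [517. 488.  97.]
tape_measure 0.75 [304 176  25  24] [ 716. -266.   41.]
sanding_block 0.56 [384 175  30  18] [ 536. -484.   31.]
tape_roll 0.65 [185 256  33  25] [669. 263.   7.]
marker 0.74 [158 265  14  45] [604. 370.  75.]
```

View pics/scene0.png

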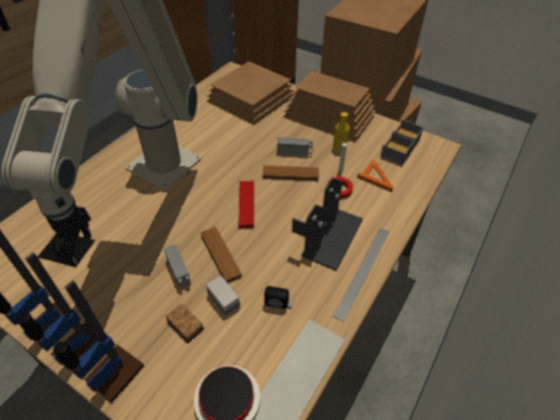

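View pics/side0.png

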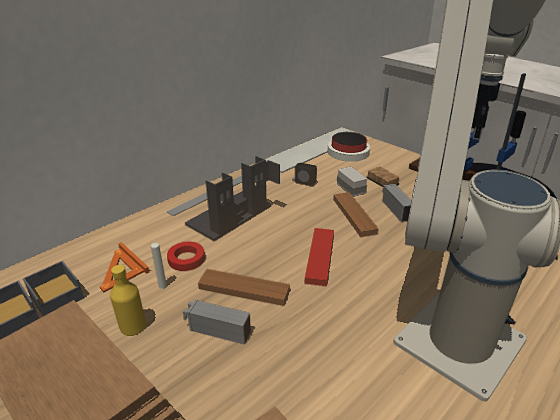

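The scene shows two brown boards at (291,172) and (220,253), with a red decoy at (246,204). The arms are at (295,148) and (177,264), the brick at (223,295) and the rack at (325,225). Next I'll measure poses from the depth clouds.

```bash
cat >> h.py <<'E'
def rect(P,zlo,zhi):
    m=(P[:,2]>zlo)&(P[:,2]<zhi); Q=P[m]
    if len(Q)<15: return None
    (cx,cy),(w,h),a=cv2.minAreaRect(Q[:,:2].astype(np.float32))
    if w<h: w,h,a=h,w,a+90
    return dict(n=len(Q),c=np.round([cx,cy],1),size=np.round([w,h],1),ang=round((a+90)%180-90,1),z=round(float(np.median(Q[:,2])),1))
def near(W,x,y,rad):
    P=W.reshape(-1,3); P=P[~np.isnan(P[:,0])]
    return P[np.hypot(P[:,0]-x,P[:,1]-y)<rad]
E
python3 - <<'E'
from h import *
S,D=np.load("scene0.npy"),np.load("side0.npy")
print("table",np.nanmedian(S[250:270,130:150,2]),np.nanmedian(D[300:340,300:360,2]))
for n,(x,y),rd,zl,zh in[("boardA",S[172,291,:2],130,14,30),("boardB",S[253,220,:2],130,14,30),("brA",S[147,293,:2],95,50,70),("brB",S[262,177,:2],95,50,70),("brA tab",S[147,293,:2],110,30,75),("brB tab",S[262,177,:2],110,30,75),("brick",S[292,222,:2],70,52,70),("rack",(715,30),170,60,175),("racktop",(715,30),170,170,180)]:
    print(n,"scene",rect(near(S,x,y,rd),zl,zh)); print("   side",rect(near(D,x,y,rd),zl,zh))
E
```

```text
table -0.17618691137977294 0.21242295642241515
boardA scene {'n': 624, 'c': array([441.3, 264. ]), 'size': array([217.5, 158.3]), 'ang': 29.6, 'z': 20.0}
   side {'n': 1541, 'c': array([457.9, 228. ]), 'size': array([219.8,  60.6]), 'ang': 30.1, 'z': 21.5}
boardB scene {'n': 940, 'c': array([ 478.5, -238.4]), 'size': array([226.7,  57.4]), 'ang': -29.5, 'z': 20.2}
   side {'n': 883, 'c': array([ 456.8, -283.9]), 'size': array([249.1, 159.1]), 'ang': -29.4, 'z': 21.0}
brA scene {'n': 240, 'c': array([406.4, 351.4]), 'size': array([139.6,  49. ]), 'ang': 31.4, 'z': 57.5}
   side {'n': 1045, 'c': array([398.7, 356.4]), 'size': array([144.5,  43.3]), 'ang': 27.6, 'z': 59.6}
brB scene None
   side None
brA tab scene {'n': 382, 'c': array([407.3, 349.9]), 'size': array([141.4,  52.5]), 'ang': 29.3, 'z': 54.6}
   side {'n': 1468, 'c': array([399.3, 356.7]), 'size': array([145.9,  43.3]), 'ang': 27.6, 'z': 58.6}
brB tab scene None
   side None
brick scene {'n': 527, 'c': array([ 590.4, -368.3]), 'size': array([99.1, 54.7]), 'ang': -19.5, 'z': 58.7}
   side {'n': 262, 'c': array([ 582.7, -365.1]), 'size': array([102.9,  57.9]), 'ang': -19.6, 'z': 58.7}
rack scene {'n': 1258, 'c': array([707.9,  19.6]), 'size': array([236.7,  76.5]), 'ang': 85.3, 'z': 134.4}
   side {'n': 2119, 'c': array([702.8,  24.2]), 'size': array([238.1,  80.6]), 'ang': 85.4, 'z': 125.2}
racktop scene {'n': 123, 'c': array([709.2,  32.7]), 'size': array([209.9,  40.1]), 'ang': -84.5, 'z': 173.0}
   side {'n': 155, 'c': array([702.4,  35.5]), 'size': array([206.9,  45.4]), 'ang': -84.3, 'z': 173.2}
```

```bash
python3 - <<'E'
from h import *
S,D=np.load("scene0.npy"),np.load("side0.npy")
for v,u in((252,175),(262,178),(270,180),(278,183)): print(v,u,np.round(S[v,u]))
m=(S[...,2]>30)&(S[...,2]<70)
mm=np.zeros(m.shape,bool); mm[240:290,160:192]=1
P=S[m&mm]; print(rect(P,50,66),rect(P,30,66))
# rack points above: project to xy fine
P=near(S,715,30,170);Q=P[P[:,2]>90]; Q=Q[np.argsort(Q[:,1])]
for y0 in range(-120,160,20):
    q=Q[(Q[:,1]>=y0)&(Q[:,1]<y0+20)]
    if len(q): print(y0,len(q),np.round(q[:,0].min()),np.round(np.percentile(q[:,0],[10,50,90])),np.round([q[:,2].min(),q[:,2].max()]))
E
```

```text
252 175 [ 378. -338.   59.]
262 178 [ 408. -359.   53.]
270 180 [ 437. -382.   59.]
278 183 [ 455. -392.   42.]
{'n': 455, 'c': array([ 407.2, -364.8]), 'size': array([144.7,  40.5]), 'ang': -29.5, 'z': 58.1} {'n': 524, 'c': array([ 407. , -365.2]), 'size': array([144.8,  40.5]), 'ang': -30.0, 'z': 57.5}
-100 219 660.0 [666. 686. 705.] [ 99. 168.]
-80 222 690.0 [705. 720. 736.] [ 91. 179.]
-60 28 696.0 [699. 703. 737.] [123. 175.]
-40 50 695.0 [698. 703. 736.] [121. 178.]
-20 177 691.0 [700. 716. 731.] [ 91. 177.]
60 216 684.0 [689. 706. 722.] [ 91. 177.]
80 22 685.0 [686. 689. 723.] [120. 178.]
100 37 681.0 [686. 689. 724.] [120. 175.]
120 158 679.0 [687. 703. 718.] [ 91. 177.]
```

Request:
drive_tool --plan '[[[0, 1, 1], 0, 0], [[0, 1, 1], 0, 0], [[0, 1, 1], 0, 0], [[0, 1, 1], 0, 0], [[0, 1, 1], 0, 0], [[0, 1, 0], 0, 0], [[0, 1, 0], 0, 0], [[0, 0, 0], 0, 0]]'

```text
clock: 2.0
ee_pos: [279.0, -347.8, 381.7]
eef_rot: [3.057, 0.723, 0.001]
force: [0.4, -0.2, 0.4]
grip_width: 85.6
finger_force: 0.0
```

```bash
python3 - <<'E'
from h import *
c,W=cloud("wrist"); save(c,"w1"); np.save("w1.npy",W); print(np.round(c["T_tool_cam"],2),c["vertical_fov"])
print(r.state()["joint_pos"])
print(np.round([W[210,280],W[60,280],W[360,280]]))
E
```

```text
[[  -0.      0.96    0.29   74.31]
 [   1.      0.      0.     -0.95]
 [   0.      0.29   -0.96 -143.65]
 [   0.      0.      0.      1.  ]] 65.03302933897231
[-9.22575949e-01 -9.49530069e-03  1.82507476e+00 -1.48656800e-04
  1.32475049e+00  1.84355368e-01]
[[ 211. -392.    1.]
 [ 414. -288.   -1.]
 [ -57. -527.    2.]]
```

View pics/w1.png

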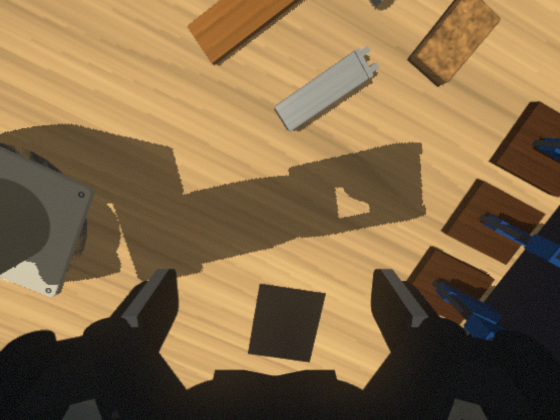

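The wrist picture shows arm B at (325,90) with its tabs at the right end (370,62), so its x axis points along about -30° in world.

```bash
cat >> h.py <<'E'
def bracket(W,x,y,rd=95):
    P=near(W,x,y,rd); Q=P[(P[:,2]>54.5)&(P[:,2]<66)]
    return rect(Q,54.5,66)
E
python3 - <<'E'
from h import *
W=np.load("w1.npy"); S=np.load("scene0.npy")
for rd in(80,100): print(bracket(W,407,-365,rd),rect(near(W,407,-365,rd),30,66))
print(bracket(S,407,-365,80),bracket(S,400,352,80),bracket(np.load("side0.npy"),400,356,80))
print(rect(near(W,478,-238,50),14,30))
E
```

```text
{'n': 3224, 'c': array([ 402.2, -361.7]), 'size': array([143.4,  40.9]), 'ang': -30.0, 'z': 60.8} {'n': 3315, 'c': array([ 402.7, -362. ]), 'size': array([144.8,  40.9]), 'ang': -30.0, 'z': 60.8}
{'n': 3224, 'c': array([ 402.2, -361.7]), 'size': array([143.4,  40.9]), 'ang': -30.0, 'z': 60.8} {'n': 3315, 'c': array([ 402.7, -362. ]), 'size': array([144.8,  40.9]), 'ang': -30.0, 'z': 60.8}
{'n': 408, 'c': array([ 407.2, -364.8]), 'size': array([144.7,  40.5]), 'ang': -29.5, 'z': 58.3} {'n': 192, 'c': array([401. , 348.2]), 'size': array([126.6,  49. ]), 'ang': 30.3, 'z': 58.1} {'n': 922, 'c': array([398. , 355.8]), 'size': array([142.6,  43.1]), 'ang': 27.4, 'z': 59.8}
{'n': 1165, 'c': array([ 451.7, -246.5]), 'size': array([86.9, 36.7]), 'ang': -62.0, 'z': 22.9}
```

Request:
drive_tool --plan '[[[0.326, -0.03, -0.7], -0.943, 0], [[0.326, -0.03, -0.7], -0.943, 0], [[0.326, -0.03, -0.7], -0.943, 0], [[0.326, -0.03, -0.7], -0.943, 0], [[0.326, -0.03, -0.7], -0.943, 0], [[0.326, -0.03, -0.7], -0.943, 0], [[0.326, -0.03, -0.7], -0.943, 0], [[0.326, -0.03, -0.7], -0.943, 0], [[0.326, -0.03, -0.7], -0.943, 0], [[0.326, -0.03, -0.7], -0.943, 0], [[0.326, -0.03, -0.7], -0.943, 0], [[0.326, -0.03, -0.7], -0.943, 0]]' --newtons 60

```text
clock: 3.55
ee_pos: [396.9, -361.1, 128.1]
eef_rot: [3.033, -0.82, 0.0]
force: [1.0, -0.6, 0.4]
grip_width: 85.4
finger_force: 0.0
```

```bash
cat >> h.py <<'E'
def pose():
    s=r.state(); R=cv2.Rodrigues(np.array(s["eef_rot"],float))[0]
    return s,np.degrees(np.arctan2(R[1,1],R[0,1]))
E
python3 - <<'E'
from h import *
s,a=pose(); print(s["ee_pos"],a,s["joint_pos"][[0,5]])
c,W=cloud("wrist"); save(c,"w2"); print(bracket(W,396,-358,80))
E
```

```text
[ 396.9338933  -361.14709176  128.13852418] -120.2443226369715 [-0.76030553  1.33852093]
{'n': 10875, 'c': array([ 403.1, -361.8]), 'size': array([142.5,  40.1]), 'ang': -30.0, 'z': 61.1}
```

Request:
drive_tool --plan '[[[0, 0.09, -0.86], 0.05, 0], [[0, 0, -0.86], 0, 0], [[0, 0, -0.86], 0, 0], [[0, 0, -0.86], 0, 0], [[0, 0, 0], 0, 0], [[0, 0, 0], 0, 1], [[0, 0, 0], 0, 1], [[0, 0, 0], 0, 1], [[0, 0, 0], 0, 1], [[0, 0, 0], 0, 1]]' --newtons 70

```text
clock: 4.85
ee_pos: [397.1, -358.1, 27.4]
eef_rot: [3.035, -0.808, 0.003]
force: [-0.7, -0.2, 5.3]
grip_width: 39.1
finger_force: 71.6
```

```bash
python3 - <<'E'
from h import *
s,a=pose(); print(s["ee_pos"],a,s["grip_width"],s["finger_force"])
S=np.load("scene0.npy"); D=np.load("side0.npy")
# rack front plane: plate front pts z 125-172
for n,W in(("scene",S),("side",D)):
    P=near(W,705,30,150); 
    T=P[(P[:,2]>170.5)&(P[:,2]<180)]
    for y in range(-60,150,8):
        t=T[(T[:,1]>=y)&(T[:,1]<y+8)]
        if len(t): print(n,y,np.round([t[:,0].min(),t[:,0].max()]),len(t))
E
```

```text
[ 397.1106074  -358.12421173   27.3987539 ] -119.80084591027675 39.11226317107364 71.57234787940979
scene -60 [699. 703.] 4
scene -52 [699. 701.] 3
scene -44 [696. 703.] 5
scene -36 [697. 701.] 3
scene -28 [695. 701.] 6
scene -20 [695. 704.] 5
scene -12 [698. 733.] 16
scene 60 [700. 714.] 4
scene 68 [687. 724.] 13
scene 76 [688. 690.] 2
scene 84 [685. 691.] 5
scene 92 [686. 688.] 2
scene 100 [686. 689.] 3
scene 108 [684. 688.] 2
scene 116 [681. 683.] 3
scene 124 [682. 708.] 8
scene 132 [679. 717.] 9
side -60 [693. 699.] 4
side -52 [690. 697.] 3
side -44 [687. 694.] 7
side -36 [690. 695.] 3
side -28 [687. 695.] 4
side -20 [688. 693.] 5
side -12 [686. 726.] 5
side -4 [688. 727.] 18
side 68 [681. 713.] 8
side 76 [679. 721.] 15
side 84 [678. 686.] 5
side 92 [676. 683.] 6
side 100 [678. 684.] 6
side 108 [674. 679.] 4
side 116 [676. 681.] 8
side 124 [677. 682.] 5
side 132 [673. 714.] 20
```

Request:
drive_tool --plan '[[[0, 0, 0.9], 0, 1], [[0, 0, 0.9], 0, 1], [[0, 0.3, 0.9], 0, 1], [[0.5, 1, 0.6], 0.6, 1], [[0.5, 1, 0.6], 0.6, 1], [[0.5, 1, 0.6], 0.6, 1], [[0.5, 1, 0.6], 0.6, 1], [[0.5, 1, 0.6], 0.6, 1], [[0.5, 1, 0.6], 0.6, 1], [[0.5, 1, 0.6], 0.6, 1], [[0.5, 1, 0.6], 0.6, 1], [[0.5, 1, 0.6], 0.6, 1]]'

```text
clock: 6.35
ee_pos: [531.3, -77.2, 269.9]
eef_rot: [3.141, -0.074, 0.0]
force: [1.1, -0.2, -1.7]
grip_width: 39.6
finger_force: 71.1
```

Request:
drive_tool --plan '[[[0.5, 0.9, 0.3], 0.5, 1], [[0.5, 0.9, 0.3], 0.5, 1], [[0.5, 0.9, 0.3], 0.5, 1], [[0.1, 0.6, 0], 0.3, 1], [[0, 0, 0], 0, 1]]'

```text
clock: 6.98
ee_pos: [578.6, 21.6, 295.6]
eef_rot: [3.137, 0.172, -0.002]
force: [-0.2, -0.1, -1.2]
grip_width: 39.2
finger_force: 71.2
```

```bash
python3 - <<'E'
from h import *
s,a=pose(); print(s["clock"],s["ee_pos"],a,s["grip_width"],s["finger_force"],s["joint_pos"][5])
c,W=cloud("wrist"); save(c,"w3"); np.save("w3.npy",W)
E
```

```text
6.975 [578.63218791  21.58700326 295.5964985 ] -83.71738152527044 39.15356509583308 71.21917963027954 1.4779321979374689
```

View pics/w3.png

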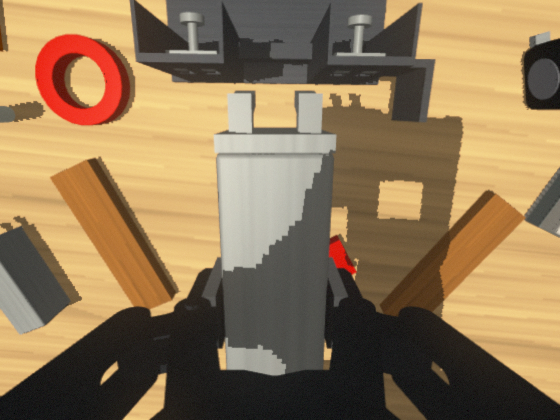

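The picture shows the rack's uprights at the top (150-400, 60), the end stop at (412,90), and the held arm with its tabs facing the rack at (275,110).

```bash
cat >> h.py <<'E'
def rackfit(W,z0=172,z1=179,guess=(690,32),yaw=6.3):
    P=near(W,705,30,175); T=P[(P[:,2]>z0)&(P[:,2]<z1)]
    for it in range(3):
        a=np.radians(yaw); ex=np.array([np.cos(a),np.sin(a)]); ey=np.array([-ex[1],ex[0]])
        q=(T[:,:2]-guess)@np.stack([ex,ey],1)
        m=(abs(q[:,0]-3)<8)&(abs(abs(q[:,1])-70)<24)
        t=q[m]; k=np.polyfit(t[:,1],t[:,0],1); yaw-=np.degrees(np.arctan(k[0])); guess=np.array(guess)+ex*(k[1]-3)
    m=(abs(q[:,0]-3)<3.5); t=q[m]
    L=t[t[:,1]>0][:,1];R=t[t[:,1]<0][:,1]
    print("n",m.sum(),"yaw",yaw,"origin",guess,"L",np.percentile(L,[0.5,99.5]),"R",np.percentile(R,[0.5,99.5]),"z",np.median(T[:,2]),"xspread",np.percentile(t[:,0],[2,98]))
    return np.array(guess),yaw
E
python3 - <<'E'
from h import *
W=np.load("w3.npy")
g,yaw=rackfit(W)
a=np.radians(yaw);E=np.array([[np.cos(a),-np.sin(a)],[np.sin(a),np.cos(a)]])
# rack-frame all points: end stop
P=near(W,705,30,200);q=(P[:,:2]-g)@E
m=(q[:,0]>-45)&(q[:,0]<-8)&(P[:,2]>95)&(q[:,1]<-90); print("stop",m.sum(),np.percentile(q[m],[1,50,99],axis=0),np.percentile(P[m,2],[1,99]))
m=m&(P[:,2]>160);print("stoptop",m.sum(),np.percentile(q[m],[2,98],axis=0) if m.any() else 0)
m=(abs(q[:,0])<6)&(P[:,2]>60)&(P[:,2]<165);print("face",m.sum(),np.percentile(q[m,0],[5,25,50,75]))
# bracket top
t=W[130:240,200:350].reshape(-1,3);z=np.nanmedian(t[:,2]);print("bz",z);print(rect(t,z-4,z+4))
t=W[90:240,200:350].reshape(-1,3);print(rect(t,z-20,z+6))
E
```

```text
n 1722 yaw 5.505314691253742 origin [685.96570083  31.55508824] L [ 40.19453938 104.35718567] R [-98.89202608 -35.66142774] z 175.83924545867296 xspread [0.12730268 6.1041141 ]
stop 1404 [[ -39.26351897 -118.12441804]
 [ -23.40300175 -112.54695885]
 [  -8.21352583 -111.74011982]] [102.08786119 167.20364373]
stoptop 464 [[ -39.25520943 -118.21750986]
 [  -8.69845285 -111.91165785]]
face 2470 [-2.66381892  0.20355829  0.29579613  0.41504382]
bz 328.8064423359839
{'n': 12204, 'c': array([626.7,  27.9]), 'size': array([40.3, 37.2]), 'ang': -83.7, 'z': 329.1}
{'n': 14427, 'c': array([633.3,  28.6]), 'size': array([50.4, 40.3]), 'ang': 6.4, 'z': 328.9}
```

Request:
drive_tool --plan '[[[0.06, -0.324, -0.896], -0.16, 1], [[0.06, -0.324, -0.896], 0, 1], [[0.06, -0.324, -0.896], 0, 1], [[0.06, -0.324, -0.896], 0, 1], [[0.06, -0.324, -0.896], 0, 1], [[0.06, -0.324, -0.896], 0, 1], [[0.06, -0.324, -0.896], 0, 1], [[0, 0, 0], 0, 1], [[0, 0, 0], 0, 1]]'

```text
clock: 8.15
ee_pos: [592.1, -47.8, 108.7]
eef_rot: [3.138, 0.146, 0.001]
force: [-0.1, -0.2, -1.3]
grip_width: 39.0
finger_force: 71.1
```

```bash
python3 - <<'E'
from h import *
s,a=pose(); print(s["clock"],s["ee_pos"],a,s["force"])
o=np.array([685.72,34.1]);t=np.radians(5.5);E=np.array([[np.cos(t),-np.sin(t)],[np.sin(t),np.cos(t)]])
print("bracket in rack",(s["ee_pos"][:2]+[1.6,1.2]-o)@E)
c,W=cloud("wrist"); save(c,"w4")
rackfit(W)
E
```

```text
8.15 [592.11188908 -47.75233428 108.69688365] -84.66622450597534 [-0.08018017 -0.158094   -1.31873607]
bracket in rack [-99.3147075  -71.46244031]Traceback (most recent call last):
  File "<stdin>", line 6, in <module>
  File "h.py", line 40, in rackfit
    t=q[m]; k=np.polyfit(t[:,1],t[:,0],1); yaw-=np.degrees(np.arctan(k[0])); guess=np.array(guess)+ex*(k[1]-3)
              ~~~~~~~~~~^^^^^^^^^^^^^^^^^
    raise TypeError("expected non-empty vector for x")
TypeError: expected non-empty vector for x
```

View pics/w4.png

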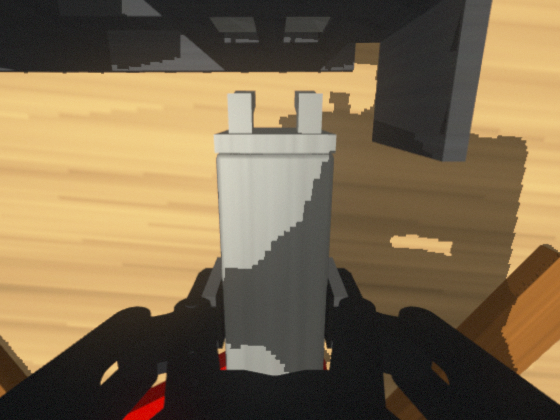

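The tabs at (241,110) and (309,110) line up with the slots at (237,30) and (315,30).

Request:
drive_tool --plan '[[[0.3, 0.055, -0.03], 0, 1], [[0.3, 0.029, 0], 0, 1], [[0.3, 0.029, 0], 0, 1], [[0.25, 0.024, 0], 0, 1], [[0, 0, 0], 0, 1], [[0, 0, 0], 0, 1]]'

```text
clock: 8.95
ee_pos: [625.2, -43.1, 106.1]
eef_rot: [-3.138, -0.148, 0.006]
force: [-5.5, -0.1, -3.0]
grip_width: 39.3
finger_force: 71.1
```

Request:
drive_tool --plan '[[[0.08, 0.008, 0], 0, 1], [[0.05, 0.005, 0], 0, 1], [[0, 0, 0], 0, 1], [[0, 0, 0], 0, 1]]'

```text
clock: 9.45
ee_pos: [626.0, -43.0, 105.8]
eef_rot: [-3.138, -0.148, 0.016]
force: [-16.5, -2.2, 4.4]
grip_width: 39.0
finger_force: 72.2
```

Request:
drive_tool --plan '[[[-0.06, 0, -0.2], 0, 1], [[0, 0, -0.2], 0, 1], [[0, 0, -0.2], 0, 1], [[0, 0, -0.1], 0, 1], [[0, 0, 0], 0, 1], [[0, 0, 0], 0, 1]]'

```text
clock: 10.2
ee_pos: [625.9, -42.9, 86.8]
eef_rot: [-3.138, -0.148, 0.01]
force: [-16.4, -2.0, 15.8]
grip_width: 38.9
finger_force: 73.9
```

Request:
drive_tool --plan '[[[-0.03, 0, -0.1], 0, 1], [[0, 0, 0], 0, 1], [[0, 0, 0], 0, 1]]'

```text
clock: 10.58
ee_pos: [625.3, -43.0, 85.3]
eef_rot: [-3.138, -0.148, 0.008]
force: [-21.2, -0.8, 26.9]
grip_width: 39.1
finger_force: 75.7
```

Request:
drive_tool --plan '[[[0, 0, 0.05], 0, 0], [[0, 0, 0], 0, 0], [[0, 0, 0], 0, 0], [[0, 0, 1], 0, 0], [[0, 0, 1], 0, 0], [[0, 0, 1], 0, 0], [[0, 0, 1], 0, 0], [[0, 0, 1], 0, 0], [[-0.4, 0.6, 1], 0, 0], [[-0.4, 0.6, 1], 0, 0], [[-0.4, 0.6, 1], 0, 0], [[0, 0, 0], 0, 0]]'

```text
clock: 12.08
ee_pos: [592.7, 12.1, 327.1]
eef_rot: [3.138, 0.15, 0.008]
force: [-0.4, -0.3, 0.1]
grip_width: 85.4
finger_force: 0.0
```

```bash
cat >> h.py <<'E'
o=np.array([685.72,34.1]);th=np.radians(5.5);E=np.array([[np.cos(th),-np.sin(th)],[np.sin(th),np.cos(th)]])
def inrack(W):
    P=W.reshape(-1,3);P=P[~np.isnan(P[:,0])];Q=P.copy();Q[:,:2]=(P[:,:2]-o)@E;return Q
E
python3 - <<'E'
from h import *
s,a=pose(); print(s["clock"],s["ee_pos"],a)
c,W=cloud("wrist"); save(c,"w5"); Q=inrack(W)
m=(Q[:,0]<-3)&(Q[:,0]>-140)&(abs(Q[:,1]+70)<30)
print(rect(Q[m],112,128)); t=Q[m&(Q[:,2]>112)&(Q[:,2]<128)]
A=np.c_[t[:,:2]-[-65,-70],np.ones(len(t))];print(np.linalg.lstsq(A,t[:,2],rcond=None)[0])
rackfit(W)
E
```

```text
12.075 [592.68801235  12.14126997 327.11324895] -84.52803949330458
{'n': 4624, 'c': array([-67.8, -70. ]), 'size': array([129.5,  40.2]), 'ang': -0.0, 'z': 119.8}
[ 1.72998266e-02 -1.22000050e-02  1.19681993e+02]
n 1270 yaw 5.709205182436093 origin [686.17340378  31.57754656] L [ 40.03516984 104.5171889 ] R [-99.09200042 -35.8545487 ] z 175.80661240865857 xspread [0.17175937 5.96980758]
```

View pics/w5.png

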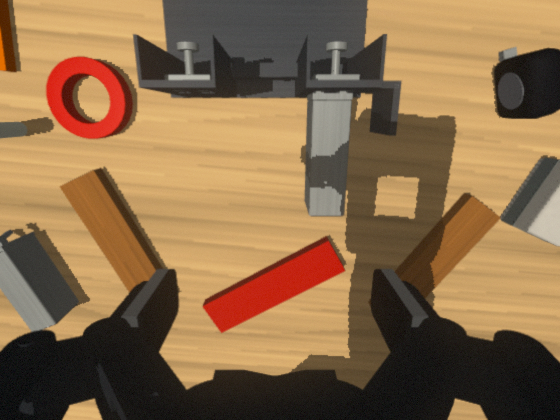

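The right arm is seated (top at 120 mm, level) and its lock pin at (336,46) matches the empty left one at (187,46). Next is arm A.

Request:
drive_tool --plan '[[[-0.55, 0.92, -0.3], 0.41, 0], [[-0.55, 0.92, -0.3], 0.41, 0], [[-0.55, 0.92, -0.3], 0.41, 0], [[-0.55, 0.92, -0.3], 0.41, 0], [[-0.55, 0.92, -0.3], 0.41, 0], [[-0.55, 0.92, -0.3], 0.41, 0], [[-0.55, 0.92, -0.3], 0.41, 0], [[-0.55, 0.92, -0.3], 0.41, 0], [[-0.55, 0.92, -0.3], 0.41, 0], [[-0.55, 0.92, -0.3], 0.41, 0], [[-0.55, 0.92, -0.3], 0.41, 0], [[-0.55, 0.92, -0.3], 0.41, 0]]'

```text
clock: 13.62
ee_pos: [393.1, 342.5, 214.7]
eef_rot: [3.033, 0.813, -0.003]
force: [-0.1, -0.1, -0.0]
grip_width: 85.3
finger_force: 0.0
```

```bash
python3 - <<'E'
from h import *
s,a=pose(); print(s["clock"],s["ee_pos"],a)
c,W=cloud("wrist"); save(c,"w6"); print(bracket(W,394,352,85),rect(near(W,394,352,100),30,66))
E
```

```text
13.625 [393.14640416 342.45272763 214.68436348] -59.97759248041874
{'n': 6034, 'c': array([400.8, 355.5]), 'size': array([144.9,  39.9]), 'ang': 28.2, 'z': 61.2} {'n': 6276, 'c': array([401.9, 356.1]), 'size': array([147.4,  39.9]), 'ang': 28.2, 'z': 61.1}
```

Request:
drive_tool --plan '[[[0.04, 0.31, -0.6], -0.36, 0], [[0, 0, -0.95], 0, 0], [[0, 0, -0.95], 0, 0], [[0, 0, -0.95], 0, 0], [[0, 0, -0.95], 0, 0], [[0, 0, -0.95], 0, 0], [[0, 0, -0.9], 0, 0], [[0, 0, 0], 0, 0], [[0, 0, 0], 0, 1], [[0, 0, 0], 0, 1], [[0, 0, 0], 0, 1], [[0, 0, 0], 0, 1]]'

```text
clock: 15.18
ee_pos: [395.6, 352.1, 30.3]
eef_rot: [-3.046, -0.765, -0.003]
force: [0.4, -0.1, 5.9]
grip_width: 39.1
finger_force: 71.3
```

Request:
drive_tool --plan '[[[0, 0, 0], 0, 1], [[0, 0, 0.9], 0, 1], [[0, 0, 0.9], 0, 1], [[0, 0, 0.9], 0, 1], [[0.5, -0.7, 0.9], -0.55, 1], [[0.6, -0.8, 0.9], -0.55, 1], [[0.6, -0.8, 0.9], -0.55, 1], [[0.6, -0.8, 0.9], -0.55, 1], [[0.6, -0.8, 0.9], -0.55, 1], [[0.6, -0.8, 0.9], -0.55, 1], [[0.6, -0.8, 0], -0.55, 1], [[0.6, -0.8, 0], -0.55, 1]]'

```text
clock: 16.68
ee_pos: [536.1, 161.7, 272.7]
eef_rot: [-3.137, -0.167, -0.001]
force: [-0.5, -0.8, -2.5]
grip_width: 38.8
finger_force: 71.5
```

Request:
drive_tool --plan '[[[0.4, -0.8, 0.3], -0.12, 1], [[0.4, -0.8, 0.3], 0, 1], [[0.4, -0.7, 0.2], 0, 1], [[0, 0, 0], 0, 1], [[0, 0, 0], 0, 1]]'

```text
clock: 17.3
ee_pos: [571.2, 93.9, 295.8]
eef_rot: [-3.138, -0.153, 0.001]
force: [0.2, 0.6, -2.8]
grip_width: 38.7
finger_force: 71.6
```

```bash
python3 - <<'E'
from h import *
s,a=pose(); print(s["clock"],s["ee_pos"],a)
c,W=cloud("wrist"); save(c,"w7"); g,y=rackfit(W)
z=s["ee_pos"][2]+30
t=W[125:240,190:360].reshape(-1,3);print(rect(t,z-5,z+6))
t=W[80:240,190:360].reshape(-1,3);print(rect(t,z-20,z+6))
E
```

```text
17.3 [571.15501729  93.93126224 295.75206093] -84.42481231478091
n 1789 yaw 5.411422332520357 origin [685.89811182  31.5484741 ] L [ 40.6772291  103.85796056] R [-99.28816673 -34.96851718] z 175.83942211094802 xspread [0.13655644 6.07004674]
{'n': 11438, 'c': array([619.5,  99.7]), 'size': array([40.3, 40.2]), 'ang': -84.3, 'z': 326.4}
{'n': 13569, 'c': array([624.5, 100.2]), 'size': array([50.2, 40.3]), 'ang': 5.7, 'z': 326.3}
```

Request:
drive_tool --plan '[[[0.04, 0, -0.88], 0, 1], [[0.04, 0, -0.88], 0, 1], [[0.04, 0, -0.88], 0, 1], [[0.04, 0, -0.88], 0, 1], [[0.04, 0, -0.88], 0, 1], [[0.04, 0, -0.88], 0, 1], [[0.04, 0, -0.88], 0, 1], [[0, 0, 0], 0, 1], [[0, 0, 0], 0, 1]]'

```text
clock: 18.48
ee_pos: [580.5, 94.2, 112.0]
eef_rot: [-3.138, -0.154, -0.001]
force: [-0.8, 0.1, -2.3]
grip_width: 39.2
finger_force: 71.3
```

Request:
drive_tool --plan '[[[0.3, 0.0, -0.03], 0, 1], [[0.3, 0.029, 0], 0, 1], [[0.3, 0.029, 0], 0, 1], [[0.28, 0.027, 0], 0, 1], [[0, 0, 0], 0, 1], [[0, 0, 0], 0, 1]]'

```text
clock: 19.23
ee_pos: [614.0, 95.9, 109.1]
eef_rot: [3.137, 0.153, -0.008]
force: [-5.2, -0.7, -4.0]
grip_width: 38.9
finger_force: 71.2
```

Request:
drive_tool --plan '[[[0.08, 0.008, 0], 0, 1], [[0.04, 0.004, 0], 0, 1], [[0, 0, 0], 0, 1], [[0, 0, 0], 0, 1]]'

```text
clock: 19.73
ee_pos: [614.0, 95.9, 108.9]
eef_rot: [3.137, 0.153, -0.019]
force: [-17.9, -1.7, 3.7]
grip_width: 39.0
finger_force: 72.5
```

Face met. Now push down.

Request:
drive_tool --plan '[[[-0.06, 0, -0.2], 0, 1], [[0, 0, -0.2], 0, 1], [[0, 0, -0.2], 0, 1], [[0, 0, -0.15], 0, 1], [[0, 0, 0], 0, 1], [[-0.03, 0, -0.05], 0, 1], [[0, 0, 0], 0, 1]]'

```text
clock: 20.6
ee_pos: [613.4, 96.0, 88.3]
eef_rot: [3.137, 0.153, -0.011]
force: [-22.9, -3.5, 27.4]
grip_width: 39.1
finger_force: 76.1
```

Request:
drive_tool --plan '[[[0, 0, 0.05], 0, 0], [[0, 0, 0], 0, 0], [[0, 0, 0], 0, 0], [[0, 0, 1], 0, 0], [[0, 0, 1], 0, 0], [[0, 0, 1], 0, 0], [[0, 0, 1], 0, 0], [[0, 0, 1], 0, 0], [[-0.2, -0.6, 1], 0, 0], [[-0.2, -0.6, 1], 0, 0], [[-0.2, -0.6, 1], 0, 0], [[0, 0, 0], 0, 0]]'

```text
clock: 22.1
ee_pos: [599.9, 41.7, 330.4]
eef_rot: [3.138, 0.151, 0.008]
force: [-0.2, 0.6, -0.6]
grip_width: 84.9
finger_force: 0.0
```

```bash
python3 - <<'E'
from h import *
s,a=pose(); print(s["clock"],s["ee_pos"],a)
c,W=cloud("wrist"); save(c,"w8"); np.save("w8.npy",W); Q=inrack(W)
for y in(-70,70):
    m=(Q[:,0]<-1)&(Q[:,0]>-140)&(abs(Q[:,1]-y)<30)
    print(rect(Q[m],112,128)); t=Q[m&(Q[:,2]>115)&(Q[:,2]<124)]
    A=np.c_[t[:,:2]-[-65,y],np.ones(len(t))];print(np.linalg.lstsq(A,t[:,2],rcond=None)[0])
rackfit(W)
print(rect(near(W,458,228,125),14,30),rect(near(W,478,-238,125),14,30))
E
```

```text
22.1 [599.91664581  41.68852867 330.43843433] -84.49312953599836
{'n': 4531, 'c': array([-66.2, -70. ]), 'size': array([129.2,  40.5]), 'ang': 0.1, 'z': 119.8}
[ 1.61487780e-02 -7.17939493e-03  1.19735082e+02]
{'n': 4472, 'c': array([-66. ,  69.4]), 'size': array([129.2,  40.1]), 'ang': -0.1, 'z': 119.9}
[1.63575206e-02 3.24617538e-03 1.19855183e+02]
n 1073 yaw 5.463360172716504 origin [686.19075466  31.5794754 ] L [ 40.24274757 103.70144708] R [-98.82422673 -35.55056012] z 175.84881658757251 xspread [0.53127979 5.52562699]
{'n': 4482, 'c': array([460.4, 227.7]), 'size': array([220.1,  58.4]), 'ang': 30.1, 'z': 23.3} {'n': 4439, 'c': array([ 503.8, -254.9]), 'size': array([187.5,  89.5]), 'ang': -41.1, 'z': 23.3}
```

View pics/w8.png

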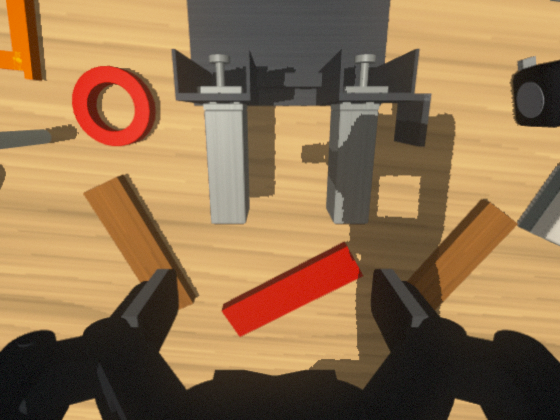

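Both arms are home and look alike, with lock heads at (219,60) and (365,60). Two boards remain on the bench, at (140,240) and (460,260). I'll take the left one first.

Request:
drive_tool --plan '[[[-0.465, 0.62, -0.5], 0.492, 0], [[-0.465, 0.62, -0.5], 0.492, 0], [[-0.465, 0.62, -0.8], 0.492, 0], [[-0.465, 0.62, -0.8], 0.492, 0], [[-0.465, 0.62, -0.8], 0.492, 0], [[-0.465, 0.62, -0.8], 0.492, 0], [[-0.465, 0.62, -0.8], 0.492, 0], [[-0.465, 0.62, -0.8], 0.492, 0], [[-0.465, 0.62, -0.8], 0.492, 0], [[-0.465, 0.62, -0.8], 0.492, 0], [[0, 0, 0], 0, 0]]'

```text
clock: 23.52
ee_pos: [456.2, 228.8, 103.1]
eef_rot: [3.031, 0.822, -0.01]
force: [0.1, 0.6, 0.3]
grip_width: 85.4
finger_force: 0.0
```

```bash
python3 - <<'E'
from h import *
s,a=pose(); print(s["clock"],s["ee_pos"],a)
c,W=cloud("wrist"); save(c,"w9"); P=near(W,460,228,125); print(rect(P,17,29),rect(P,21.5,29))
E
```

```text
23.525 [456.15578046 228.84532981 103.07278656] -59.67262544203092
{'n': 23888, 'c': array([460.7, 228. ]), 'size': array([220. ,  56.2]), 'ang': 30.2, 'z': 23.2} {'n': 23717, 'c': array([460.7, 228. ]), 'size': array([220. ,  56.1]), 'ang': 30.2, 'z': 23.2}
```

Request:
drive_tool --plan '[[[0.15, -0.03, -0.85], 0, 0], [[0, 0, -0.85], 0, 0], [[0, 0, -0.85], 0, 0], [[0, 0, -0.6], 0, 0], [[0, 0, -0.25], 0, 0], [[0, 0, 0], 0, 0], [[0, 0, 0], 0, 1], [[0, 0, 0], 0, 1], [[0, 0, 0], 0, 1], [[0, 0, 0], 0, 1]]' --newtons 50

```text
clock: 24.82
ee_pos: [464.1, 227.9, 4.9]
eef_rot: [-3.033, -0.818, -0.002]
force: [-0.2, -1.0, 5.4]
grip_width: 55.2
finger_force: 53.0
```

Request:
drive_tool --plan '[[[0, 0, 0.9], 0, 1], [[0, 0, 0.9], 0, 1], [[0.4, -0.5, 0.9], 1, 1], [[0.4, -0.5, 0.9], 1, 1], [[0.4, -0.5, 0.9], 1, 1], [[0.5, -0.6, 0.9], 1, 1], [[0.5, -0.6, 0.6], 1, 1], [[0.5, -0.6, 0.4], 1, 1], [[0.5, -0.6, 0.4], 1, 1], [[0.5, -0.6, 0.3], 1, 1], [[0.5, -0.6, 0], 1, 1], [[0.4, -0.6, 0], 1, 1]]'

```text
clock: 26.32
ee_pos: [601.9, 56.0, 217.4]
eef_rot: [2.4, 2.026, 0.001]
force: [-0.3, 0.8, -1.3]
grip_width: 54.8
finger_force: 53.9
```

Request:
drive_tool --plan '[[[0.2, -0.3, 0], 1, 1], [[0, 0, 0], 1, 1], [[0, 0, 0], 1, 1], [[0, 0, 0], 0, 1], [[0, 0, 0], 0, 1]]'

```text
clock: 26.95
ee_pos: [607.4, 47.7, 217.0]
eef_rot: [2.12, 2.318, 0.0]
force: [0.2, -0.8, -0.5]
grip_width: 54.7
finger_force: 53.9
```

```bash
cat >> h.py <<'E'
def held(W,s,dz=(-3,40)):
    Q=inrack(W); z=s["ee_pos"][2]; m=(Q[:,2]>z+dz[0])&(Q[:,2]<z+dz[1])&(Q[:,0]<60)&(Q[:,0]>-160)&(abs(Q[:,1])<170)
    return Q[m]
E
python3 - <<'E'
from h import *
s,a=pose(); print(s["clock"],s["ee_pos"],a,s["grip_width"], (s["ee_pos"][:2]-o)@E)
c,W=cloud("wrist"); save(c,"w10"); np.save("w10.npy",W)
rackfit(W)
E
```

```text
26.95 [607.4483902   47.72506873 217.03309767] 5.100489604711694 54.67385324367496 [-76.60535787  21.06434296]Traceback (most recent call last):
  File "<stdin>", line 4, in <module>
  File "h.py", line 43, in rackfit
    print("n",m.sum(),"yaw",yaw,"origin",guess,"L",np.percentile(L,[0.5,99.5]),"R",np.percentile(R,[0.5,99.5]),"z",np.median(T[:,2]),"xspread",np.percentile(t[:,0],[2,98]))
                                                                                   ~~~~~~~~~~~~~^^^^^^^^^^^^^^
    return _quantile_unchecked(
        a, q, axis, out, overwrite_input, method, keepdims, weights)
    return _ureduce(a,
                    func=_quantile_ureduce_func,
    ...<5 lines>...
                    overwrite_input=overwrite_input,
                    method=method)
    r = func(a, **kwargs)
    result = _quantile(arr,
                       quantiles=q,
    ...<2 lines>...
                       out=out,
                       weights=wgt)
    slices_having_nans = np.isnan(arr[-1, ...])
                                  ~~~^^^^^^^^^
IndexError: index -1 is out of bounds for axis 0 with size 0
```

View pics/w10.png

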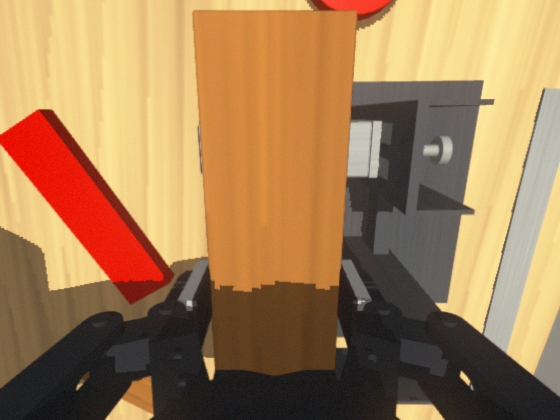

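The picture shows the held board from (195-355, 10) to (340,370) with the left upright beside it at (370-470, 150).

```bash
cat >> h.py <<'E'
def heldboard(W,s):
    B=W[0:280,150:400].reshape(-1,3); Q=inrack(B); z=s["ee_pos"][2]
    Q=Q[(Q[:,2]>z+8)&(Q[:,2]<z+34)]
    e=rect(Q,-1e3,1e3); tcp=(s["ee_pos"][:2]-o)@E
    ymax=np.percentile(Q[:,1],99.5); t=Q[abs(Q[:,1]-ymax+60)<40]; xm=(np.percentile(t[:,0],1)+np.percentile(t[:,0],99))/2
    a=np.radians(e["ang"]-90 if e["ang"]>0 else e["ang"]+90); ym=ymax-110
    xc=xm-np.sin(a)*(-1)*(-50)
    print(e,"yawerr",np.degrees(a),"centre rack",xc,ym,"rel tcp",xc-tcp[0],ym-tcp[1],"top-tcp",e["z"]-z)
E
python3 - <<'E'
from h import *
s,a=pose(); heldboard(np.load("w10.npy"),s)
E
```

```text
{'n': 40579, 'c': array([-75.4,  78.5]), 'size': array([101.9,  82.1]), 'ang': 89.0, 'z': 235.1} yawerr -1.0 centre rack -75.50912444887884 18.365837322085838 rel tcp 1.039416062997617 -2.6502446814742804 top-tcp 18.10987400853793
```

```bash
sed -i 's/W\[0:280,150:400\]/W[0:235,150:400]/' h.py; python3 - <<'E'
from h import *
s,a=pose(); heldboard(np.load("w10.npy"),s)
E
```

```text
{'n': 33802, 'c': array([-75.8,  88.7]), 'size': array([81.3, 56.3]), 'ang': 89.7, 'z': 235.1} yawerr -0.29999999999999716 centre rack -75.64916980046253 18.47812166067098 rel tcp 0.8993707114139227 -2.5379603428891393 top-tcp 18.10987400853793
```

Request:
drive_tool --plan '[[[0, 0, -0.9], 0.06, 1], [[0, 0, -0.9], 0, 1], [[0, 0, -0.9], 0, 1], [[0.54, -0.19, 0], 0, 1], [[0.54, -0.19, 0], 0, 1], [[0.54, -0.19, 0], 0, 1], [[0, 0, 0], 0, 1], [[0, 0, 0], 0, 1]]'

```text
clock: 28.0
ee_pos: [657.8, 30.1, 137.0]
eef_rot: [2.112, 2.323, 0.003]
force: [-0.2, 1.0, -1.3]
grip_width: 54.9
finger_force: 55.1
```

```bash
python3 - <<'E'
from h import *
s,a=pose(); c,W=cloud("wrist"); save(c,"w11"); np.save("w11.npy",W); heldboard(W,s); print(s["ee_pos"],a,s["force"])
E
```

```text
{'n': 36832, 'c': array([-16.2,  66.4]), 'size': array([81.1, 80.2]), 'ang': -89.6, 'z': 155.2} yawerr 0.4000000000000057 centre rack -21.08335636161463 -3.9193634453538095 rel tcp 7.116276159144867 -2.653595372754246 top-tcp 18.19827714902803
[657.77151149  30.13724427 137.00172285] 5.459159697745362 [-0.21477381  0.96446308 -1.33674777]
```

Request:
drive_tool --plan '[[[-0.02, 0, -0.2], 0, 1], [[0, 0, -0.2], 0, 1], [[0, 0, -0.07], 0, 1], [[0, 0, 0], 0, 1], [[0, 0, 0], 0, 1]]'

```text
clock: 28.68
ee_pos: [655.9, 30.6, 124.6]
eef_rot: [2.112, 2.325, 0.001]
force: [-9.3, -0.7, 20.6]
grip_width: 54.9
finger_force: 57.6
```

Request:
drive_tool --plan '[[[0, 0, 0.04], 0, 1], [[0.01, -0.05, 0], 0, 1], [[0.01, -0.05, 0], 0, 1], [[0, 0, 0], 0, 1]]'

```text
clock: 29.18
ee_pos: [656.9, 28.8, 124.7]
eef_rot: [2.112, 2.325, 0.004]
force: [-4.5, 5.6, 10.9]
grip_width: 54.6
finger_force: 56.5
```

Request:
drive_tool --plan '[[[0, 0, 0], 0, 0], [[0, 0, 0], 0, 0], [[0, 0, 0], 0, 0], [[0, 0, 0.7], 0, 0], [[0, 0, 1], 0, 0], [[0, 0, 1], 0, 0], [[0, 0, 1], 0, 0], [[-0.3, -0.7, 1], 0, 0], [[-0.8, -0.9, 1], -0.6, 0], [[-0.8, -0.9, 1], -0.6, 0], [[-0.8, -0.9, 0], -0.6, 0], [[0, 0, 0], 0, 0]]'

```text
clock: 30.68
ee_pos: [574.1, -75.9, 326.1]
eef_rot: [2.29, 2.148, 0.002]
force: [0.2, 0.2, 0.1]
grip_width: 85.1
finger_force: 0.0
```

```bash
cat >> h.py <<'E'
def stack(W,ztop):
    Q=inrack(W); m=(Q[:,0]<-0.5)&(Q[:,0]>-100)&(abs(Q[:,1])<140)&(Q[:,2]>ztop-4)&(Q[:,2]<ztop+4)
    m&=~((Q[:,1]<-111.6)&(Q[:,1]>-122)); print("stack",rect(Q[m],0,1e3))
E
python3 - <<'E'
from h import *
s,a=pose(); c,W=cloud("wrist"); save(c,"w12"); np.save("w12.npy",W); print(s["clock"],s["ee_pos"],a); stack(W,142.8)
print(rect(near(W,478,-238,125),14,30),rect(near(W,590,-367,70),52,70))
E
```

```text
30.675 [574.14700447 -75.94714521 326.0930638 ] -3.660525313633575
stack {'n': 11421, 'c': array([-29.2, -25.4]), 'size': array([172.4,  57.3]), 'ang': 90.0, 'z': 142.3}
{'n': 5145, 'c': array([ 473.1, -251.6]), 'size': array([234.4,  87.7]), 'ang': -29.8, 'z': 23.3} {'n': 1742, 'c': array([ 587.3, -364.7]), 'size': array([99.8, 54.7]), 'ang': -18.4, 'z': 60.9}
```

View pics/w12.png

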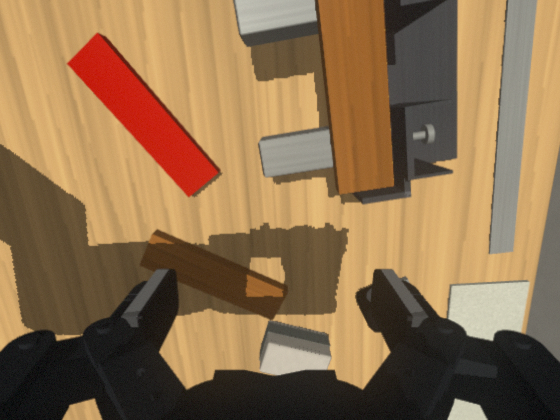

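The first board lies in place on both arms, (355,100), with its end at the stop (375,195). Now the second board at (215,270).

Request:
drive_tool --plan '[[[-0.278, -0.445, -0.5], 1, 0], [[-0.278, -0.445, -0.5], 1, 0], [[-0.278, -0.445, -0.5], 1, 0], [[-0.278, -0.445, -0.5], 1, 0], [[-0.278, -0.445, -0.5], 1, 0], [[-0.278, -0.445, -0.6], 1, 0], [[-0.278, -0.445, -0.6], 1, 0], [[-0.278, -0.445, -0.6], 1, 0], [[-0.278, -0.445, -0.6], 1, 0], [[-0.278, -0.445, -0.6], 1, 0], [[-0.278, -0.445, -0.6], 1, 0], [[-0.278, -0.445, -0.6], 1, 0]]'

```text
clock: 32.22
ee_pos: [476.1, -234.7, 122.6]
eef_rot: [0.899, 3.01, 0.0]
force: [0.8, 0.7, -0.1]
grip_width: 85.5
finger_force: 0.0
```

Request:
drive_tool --plan '[[[0, 0, 0], 0.8, 0], [[0, 0, 0], 0, 0], [[0, 0, 0], 0, 0]]'

```text
clock: 32.6
ee_pos: [475.9, -234.4, 123.2]
eef_rot: [0.801, 3.037, -0.0]
force: [-0.2, -0.4, -0.1]
grip_width: 85.4
finger_force: 0.0
```

```bash
python3 - <<'E'
from h import *
s,a=pose(); print(s["clock"],s["ee_pos"],a)
c,W=cloud("wrist"); save(c,"w13"); P=near(W,474,-236,125); print(rect(P,17,29),rect(P,21.5,29))
E
```

```text
32.6 [ 475.93239541 -234.4034785   123.21843368] 60.46252945246538
{'n': 20525, 'c': array([ 471.3, -249.9]), 'size': array([230.3,  86.1]), 'ang': -29.9, 'z': 23.0} {'n': 20223, 'c': array([ 471.3, -249.9]), 'size': array([230.3,  86.1]), 'ang': -29.9, 'z': 23.1}
```

```bash
python3 - <<'E'
from h import *
c,W=cloud("wrist"); 
m=((W[...,2]>17)&(W[...,2]<29)).astype(np.uint8)
n,l,st,_=cv2.connectedComponentsWithStats(cv2.erode(m,np.ones((3,3))))
for i in range(1,n):
    if st[i,4]>300: print(st[i],rect(W[l==i],0,99))
save(c,"w14")
E
```

```text
[  414     0   146   132 10179] {'n': 10179, 'c': array([448.9, -54.4]), 'size': array([90. , 56.2]), 'ang': -55.1, 'z': 22.9}
[  231    56    80   276 19101] {'n': 19101, 'c': array([ 473.9, -234.8]), 'size': array([218.6,  54.4]), 'ang': -29.4, 'z': 23.1}
[165 329  68  25 364] {'n': 364, 'c': array([ 543.2, -345. ]), 'size': array([58.6, 21.7]), 'ang': 48.1, 'z': 23.0}
```

View pics/w14.png

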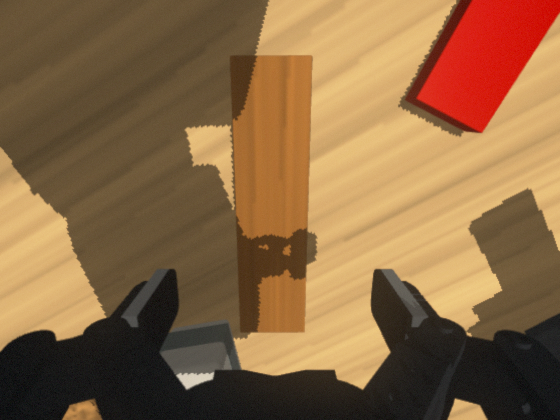

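The picture shows the board at (272,195) clear between the fingers, with the brick at (205,350) out of the fingers' way.

Request:
drive_tool --plan '[[[-0.07, -0.01, -0.9], 0, 0], [[0, 0, -0.9], 0, 0], [[0, 0, -0.9], 0, 0], [[0, 0, -0.9], 0, 0], [[0, 0, -0.35], 0, 0], [[0, 0, -0.15], 0, 0], [[0, 0, 0], 0, 0], [[0, 0, 0], 0, 1], [[0, 0, 0], 0, 1], [[0, 0, 0], 0, 1], [[0, 0, 0], 0, 1]]'

```text
clock: 34.08
ee_pos: [473.5, -235.2, 0.9]
eef_rot: [0.8, 3.037, -0.001]
force: [-1.0, 1.5, 6.3]
grip_width: 54.8
finger_force: 52.9
```

Request:
drive_tool --plan '[[[0, 0, 0.9], 0, 1], [[0, 0, 0.9], 0, 1], [[0, 0, 0.9], 0, 1], [[0, 0.2, 0.9], -1, 1], [[0.3, 0.9, 0.9], -1, 1], [[0.5, 0.9, 0.9], -1, 1], [[0.5, 0.9, 0.9], -1, 1], [[0.5, 0.9, 0.9], -1, 1], [[0.5, 0.9, 0], -1, 1], [[0.5, 0.9, 0], -1, 1], [[0.5, 0.9, 0], -1, 1], [[0.4, 0.9, 0], -1, 1]]'

```text
clock: 35.58
ee_pos: [584.3, -12.0, 216.2]
eef_rot: [1.905, 2.498, 0.0]
force: [0.9, 0.3, -1.4]
grip_width: 54.8
finger_force: 54.1
```

Request:
drive_tool --plan '[[[0.3, 0.9, 0], -1, 1], [[0.3, 0.9, 0], -0.96, 1], [[0, 0.5, 0], 0, 1], [[0, 0, 0], 0, 1], [[0, 0, 0], 0, 1]]'

```text
clock: 36.2
ee_pos: [601.6, 55.3, 216.0]
eef_rot: [-2.108, -2.33, 0.001]
force: [0.2, -0.2, -1.1]
grip_width: 54.6
finger_force: 54.0
```

```bash
python3 - <<'E'
from h import *
s,a=pose(); print(s["clock"],s["ee_pos"],a,s["grip_width"], (s["ee_pos"][:2]-o)@E)
c,W=cloud("wrist"); save(c,"w15"); np.save("w15.npy",W); heldboard(W,s)
E
```

```text
36.2 [601.58234741  55.3347631  215.9576272 ] 5.725016114877144 54.626789866056896 [-81.71503768  29.20123909]
{'n': 36703, 'c': array([-81.8,  98.3]), 'size': array([81.2, 56.4]), 'ang': -89.6, 'z': 238.1} yawerr 0.4000000000000057 centre rack -82.10130221934034 28.296795123922436 rel tcp -0.38626453931993865 -0.9044439696614042 top-tcp 22.142372799510156
```

Request:
drive_tool --plan '[[[0, 0, -0.9], -0.06, 1], [[0, 0, -0.9], 0, 1], [[0, 0, -0.3], 0, 1], [[0.62, -0.3, 0], 0, 1], [[0.62, -0.3, 0], 0, 1], [[0.62, -0.3, 0], 0, 1], [[0, 0, 0], 0, 1], [[0, 0, -0.2], 0, 1], [[0, 0, -0.15], 0, 1], [[0, 0, 0], 0, 1], [[0, 0, 0], 0, 1]]'

```text
clock: 37.62
ee_pos: [658.0, 29.0, 142.8]
eef_rot: [2.114, 2.323, 0.001]
force: [-1.8, -0.9, 1.8]
grip_width: 54.3
finger_force: 56.0
```

Request:
drive_tool --plan '[[[0.02, -0.05, 0], 0, 1], [[0.01, -0.03, 0], 0, 1], [[0, 0, 0], 0, 1]]'

```text
clock: 38.0
ee_pos: [658.2, 27.9, 142.8]
eef_rot: [-2.114, -2.322, -0.001]
force: [-4.6, 5.7, 5.5]
grip_width: 55.0
finger_force: 56.4
```

Request:
drive_tool --plan '[[[0, 0, 0], 0, 0], [[0, 0, 0], 0, 0], [[0, 0, 0], 0, 0], [[0, 0, 0.7], 0, 0], [[0, 0, 1], 0, 0], [[0, 0, 1], 0, 0], [[0, 0, 1], 0, 0], [[-0.3, -0.7, 1], 0, 0], [[-0.8, -0.9, 0.5], 0.6, 0], [[-0.8, -0.9, 0], 0.6, 0], [[-0.8, -0.9, 0], 0.6, 0], [[0, 0, 0], 0, 0]]'

```text
clock: 39.5
ee_pos: [576.7, -76.9, 300.3]
eef_rot: [1.928, 2.479, 0.001]
force: [-0.4, -0.5, 0.0]
grip_width: 85.2
finger_force: 0.0
```

```bash
python3 - <<'E'
from h import *
s,a=pose(); c,W=cloud("wrist"); save(c,"w16"); np.save("w16.npy",W); print(s["clock"],s["ee_pos"],a); stack(W,164.8); stack(W,142.8)
print(rect(near(W,587,-365,80),52,70))
for n in("scene",):
    c,W=cloud(n); save(c,"scene2"); print(rect(near(W,587,-365,90),52,70))
E
```

```text
39.5 [576.70112077 -76.89307947 300.26740266] 14.259234595525468
stack {'n': 16139, 'c': array([-28.8, -19.1]), 'size': array([185. ,  56.6]), 'ang': -90.0, 'z': 164.3}
stack {'n': 842, 'c': array([-56.5, -19.7]), 'size': array([183.6,   2.7]), 'ang': -89.8, 'z': 141.9}
{'n': 1267, 'c': array([ 586.9, -364. ]), 'size': array([98.6, 54.4]), 'ang': -18.2, 'z': 60.6}
{'n': 527, 'c': array([ 591.1, -369. ]), 'size': array([99.8, 54.9]), 'ang': -19.5, 'z': 58.8}
```

View pics/w16.png

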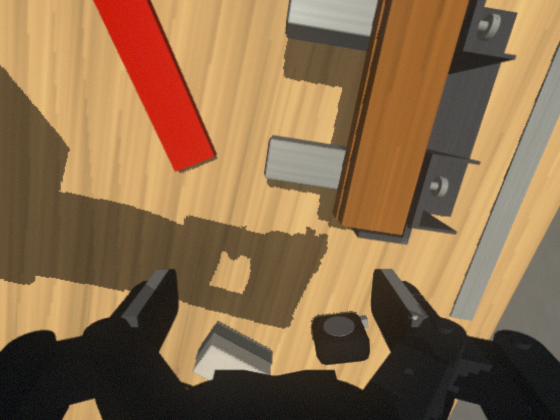

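The two boards sit flush at (400,110); the brick at (235,350) is where it was measured. Going to it.

Request:
drive_tool --plan '[[[0.03, -0.8, 0], 0.955, 0], [[0.03, -0.8, 0], 0.955, 0], [[0.03, -0.8, -0.3], 0.955, 0], [[0.03, -0.8, -0.5], 0.955, 0], [[0.03, -0.8, -0.5], 0.955, 0], [[0.03, -0.8, -0.5], 0.955, 0], [[0.03, -0.8, -0.5], 0.955, 0], [[0.03, -0.8, -0.5], 0.955, 0], [[0.03, -0.8, -0.5], 0.955, 0], [[0.03, -0.8, -0.5], 0.955, 0], [[0.03, -0.8, -0.5], 0.955, 0], [[0.03, -0.77, -0.5], 0.955, 0]]'

```text
clock: 41.1
ee_pos: [590.0, -362.7, 154.1]
eef_rot: [0.495, 3.102, -0.0]
force: [0.7, -0.5, 0.3]
grip_width: 85.4
finger_force: 0.0
```

```bash
python3 - <<'E'
from h import *
s,a=pose(); print(s["clock"],s["ee_pos"],a)
c,W=cloud("wrist"); save(c,"w17"); print(rect(near(W,587,-365,75),52,70))
E
```

```text
41.1 [ 589.96975929 -362.70109043  154.12397238] 71.87979153232165
{'n': 9105, 'c': array([ 587.3, -365.8]), 'size': array([99.5, 55.1]), 'ang': -18.8, 'z': 60.9}
```

Request:
drive_tool --plan '[[[-0.09, -0.1, -0.9], -0.13, 0], [[0, 0, -0.9], 0, 0], [[0, 0, -0.9], 0, 0], [[0, 0, -0.9], 0, 0], [[0, 0, -0.8], 0, 0], [[0, 0, 0], 0, 0], [[0, 0, 0], 0, 1], [[0, 0, 0], 0, 1], [[0, 0, 0], 0, 1], [[0, 0, 0], 0, 1]]' --newtons 80

```text
clock: 42.4
ee_pos: [586.9, -366.3, 24.3]
eef_rot: [0.517, 3.096, -0.002]
force: [0.4, 1.3, 6.5]
grip_width: 54.1
finger_force: 87.5
```

Request:
drive_tool --plan '[[[0, 0, 0.9], 0, 1], [[0, 0, 0.9], 0, 1], [[0, 0, 0.9], 0, 1], [[0, 0.2, 0.9], -1, 1], [[-0.1, 0.9, 0.9], -1, 1], [[-0.1, 0.9, 0.9], -1, 1], [[-0.1, 0.9, 0.9], -1, 1], [[0, 0.9, 0.9], -1, 1], [[0, 0.9, 0.5], -1, 1], [[0, 0.9, 0], -1, 1], [[0, 0.9, 0], -1, 1], [[0, 0.9, 0], -1, 1]]'

```text
clock: 43.9
ee_pos: [575.3, -142.2, 252.2]
eef_rot: [-1.666, -2.66, 0.001]
force: [-0.2, 0.4, -8.2]
grip_width: 53.8
finger_force: 87.9
```

Request:
drive_tool --plan '[[[0, 0.9, 0], -1, 1], [[0.2, 0.9, 0], -1, 1], [[0.3, 0.9, 0], -1, 1], [[0.3, 0.9, 0], -1, 1], [[0.3, 0.6, 0], -0.2, 1], [[0, 0, 0], 0, 1], [[0, 0, 0], 0, 1]]'

```text
clock: 44.78
ee_pos: [608.7, -17.7, 252.5]
eef_rot: [-2.12, -2.316, 0.003]
force: [0.5, -1.0, -8.5]
grip_width: 53.9
finger_force: 87.7
```

```bash
python3 - <<'E'
from h import *
s,a=pose(); print(s["clock"],s["ee_pos"],a,s["grip_width"],s["finger_force"],(s["ee_pos"][:2]-o)@E)
c,W=cloud("wrist"); save(c,"w18"); np.save("w18.npy",W)
Q=inrack(W[0:250,150:400]); z=s["ee_pos"][2]; m=(Q[:,2]>z+20); print(rect(Q[m],z+25,z+50))
E
```

```text
44.775 [608.74149498 -17.7085571  252.50262268] 5.056450161752919 53.86821816632172 87.69969463348389 [-81.58974139 -44.19197804]
{'n': 10171, 'c': array([-80.9,  -5.1]), 'size': array([55.3, 23. ]), 'ang': 0.1, 'z': 289.1}
```

Request:
drive_tool --plan '[[[0.82, 0.72, 0], 0.1, 1], [[0.82, 0.72, 0], 0, 1], [[0, 0, -0.6], 0, 1], [[0, 0, -0.8], 0, 1], [[0, 0, -0.4], 0, 1], [[0, 0, -0.2], 0, 1], [[0, 0, 0], 0, 1], [[0, 0, 0], 0, 1]]'

```text
clock: 45.82
ee_pos: [658.9, 25.5, 194.1]
eef_rot: [2.112, 2.326, -0.0]
force: [-1.8, 0.4, -7.9]
grip_width: 54.0
finger_force: 88.0
```

Request:
drive_tool --plan '[[[-0.1, 0, 0], 0, 1], [[0, 0, -0.12], 0, 1], [[0, 0, -0.09], 0, 1], [[0, 0, 0], 0, 1], [[0, 0, 0], 0, 1]]'

```text
clock: 46.45
ee_pos: [656.5, 25.9, 188.0]
eef_rot: [2.111, 2.326, 0.002]
force: [-3.0, 2.0, 1.6]
grip_width: 54.0
finger_force: 89.3
```

Touching down (the load is taken). Release, rise and look.

Request:
drive_tool --plan '[[[0, 0, 0], 0, 0], [[0, 0, 0], 0, 0], [[0, 0, 0], 0, 0], [[0, 0, 0.5], 0, 0], [[0, 0, 1], 0, 0], [[0, 0, 1], 0, 0], [[0, 0, 1], 0, 0], [[-0.6, -0.7, 1], 0, 0], [[-1, -0.8, 0.5], 0, 0], [[-1, -0.3, 0], 0, 0], [[0, 0, 0], 0, 0], [[0, 0, 0], 0, 0]]'

```text
clock: 47.95
ee_pos: [578.6, -28.2, 338.1]
eef_rot: [2.111, 2.325, 0.002]
force: [0.1, -0.1, -0.1]
grip_width: 85.3
finger_force: 0.0
```

```bash
python3 - <<'E'
from h import *
s,a=pose(); c,W=cloud("wrist"); save(c,"w19"); print(s["clock"],s["ee_pos"],a); stack(W,164.8); stack(W,142.8)
Q=inrack(W); m=(abs(Q[:,0])<90)&(abs(Q[:,1])<130); print(rect(Q[m],218,232))
c,W=cloud("side"); cv2.imwrite("pics/side2.png",cv2.resize(c["pixels"][120:260,140:340,::-1],(800,560)))
E
```

```text
47.95 [578.64141209 -28.20859332 338.12528338] 5.529908205383869
stack {'n': 6853, 'c': array([-29.1,  -2.5]), 'size': array([218.1,  57. ]), 'ang': 90.0, 'z': 164.2}
stack {'n': 597, 'c': array([-56.7,  -3.1]), 'size': array([216. ,   2.2]), 'ang': -89.8, 'z': 141.7}
{'n': 9196, 'c': array([-31.1,  -4.8]), 'size': array([100. ,  55.3]), 'ang': -89.7, 'z': 224.1}
```

View pics/w19.png

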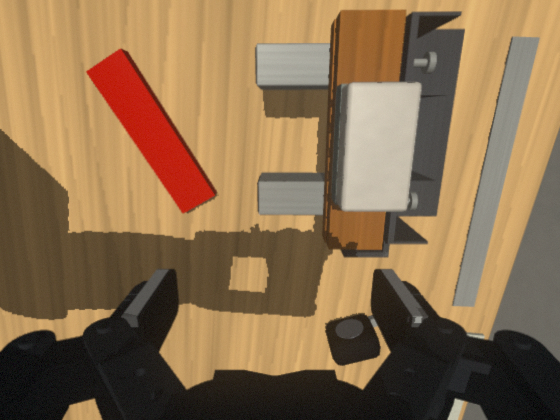

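View pics/side2.png

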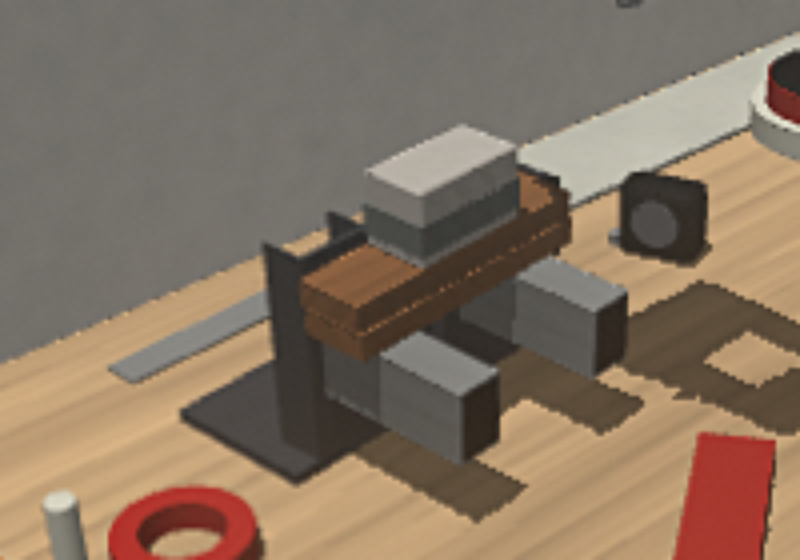

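The rack is complete. Both boards lie flush on the arms at (430,260), and the brick sits square on top at (440,190), measured at x=-31, y=-5 mm. No third board is on the bench, so I'll hand in.

```bash
python3 -c "
from bench import r
print(r.sign_off())"
```

```text
the job is handed in; nothing more can be done
None
```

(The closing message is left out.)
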